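# Dock the cone stand on its pin

## Task

Set up the cone stand at the ice-cream counter: first pick up the metal cup that stands in the way on the white board and stand it upright on the round cork coaster. Then slide the cone stand along the board, keeping it down on the board rather than lifting it, until the hole in its base plate drops over the board's pin and the stand lies flat and square with the board. Leave the bottle, the jar and the napkin box where they are.

Things in the scene. Friction and masses are not known exactly. Their poses are not given: they have to be found in the camera images.
- dock: white plastic board fixed on the counter, 340 (its x) by 200 (its y) by 12 mm thick. Origin: centre of its underside, on the counter; z up. Its x axis runs lengthwise, towards the end that carries the pin.
- dock_pin (a point): foot of the fixed steel pin, on the board's top face (12 mm above the counter), 95 mm along the board's x from its centre. The pin is 14 mm in diameter and 10 mm tall, its top 4 mm tapering to 7 mm diameter.
- stand: loose metal cone stand, 0.5 to 0.8 kg, flat on the slick board (about 2 N slides it), too wide to grip: push its block. Origin: on the underside, midway across the width; x points to the nose, z up. Base plate 4 mm thick, 130 wide (its y), from x = -55 to +96 mm; then a full-width nose 24 mm long, turned up 25 degrees, that rides up over the pin.
- stand_block (a point): centre of the stand's block, at x = -7.5, y = 0, z = 27 mm in the stand's frame. The block is flush with the plate's rear and sides: x = -55 to +40, y = -65 to +65 mm, its top 50 mm above the plate's underside, with three open 31 mm cone holes in a row in the top. Its upright rear and side faces are for pushing.
- stand_hole (a point): centre of the 18 mm round hole through the base plate, at the plate's underside, at x = +70 mm, y = 0 in the stand's frame, between block and nose. Riding the nose up over the pin takes up to about 15 N. When seated the hole lies on the foot of the pin; the stand's x axis must then point along the board's x.
- cup_mid (a point): centre (half-way up) of the empty open metal cup, 58 mm across its rim, tapering a little to the foot, 75 mm tall, 0.12 kg; it starts upright on the board beyond the pin, where the nose has to go. z up along its axis.
- coaster: round cork coaster fixed on the counter, 100 mm in diameter, 5 mm thick. Origin: centre of its underside.
- syrup: bystander: amber bottle, 62 mm in diameter, 170 mm tall, loose. Origin: centre of its underside.
- jar: bystander: glass jar, 72 mm in diameter, 100 mm tall, loose. Origin: centre of its underside.
- napkins: bystander: black napkin box, 70 by 70 by 92 mm tall, loose. Origin: centre of its underside.
Mind the look-alikes: they are no part of the job. Of the things like the stand, leave any that is blue or yellow; of the rest the smaller one is meant.

How it is judged (in metres and radians):
On the way, in this order (a step that is already met when the one before it is completed fails the run):
1. the cup stands upright on the coaster (horizontal distance between cup_mid and coaster below 0.03 m and height (world z) of cup_mid below 0.047 m and angle between cup_mid's own z axis and vertical below 0.15 rad), for 0.2 s.
2. the stand's hole has dropped over the pin (horizontal distance between stand_hole and dock_pin below 0.004 m and z of stand_hole in the frame of dock_pin below 0.003 m), for 0.2 s.
At the end, for the whole second after the job is handed in: The cup stands upright on the coaster, its axis within 30 mm of the coaster's centre; the stand's hole is down over the pin (within 4 mm sideways, 3 mm in height), the stand flat (0.03 rad), square with the board within 0.12 rad and at rest (all of step 1 and all of step 2 and angle between stand's own z axis and vertical below 0.03 rad and angle between the x axis of stand and the x axis of dock, either way round below 0.12 rad and linear speed of stand below 0.01 m/s); the robot touches nothing.
It fails at once if the stand is lifted off the board (its hole or its origin more than 30 mm above the board) (z of stand_hole in the frame of dock_pin above 0.03 m or height (world z) of stand above 0.042 m).
It fails at once if the cup is tipped over (angle between cup_mid's own z axis and vertical above 0.8 rad).
It fails at once if the bottle, the jar or the napkin box is moved by more than 20 mm (distance of any of syrup, jar, napkins from where it was at the start of the episode above 0.02 m).
It also fails if it takes over 72 s, if anything falls off the work surface, if the arm or the gripper's body presses on something with over 40 N, if the wrist force passes 120 N, or if a joint passes its speed limit or range.

## Robot

A 7-joint arm with a two-finger parallel gripper is mounted at the origin on the work surface. World frame = base frame: x ahead of the robot, y to its left, z up, the work surface at z = 0. Lengths are in mm, angles in rad, forces in N, time in s.
With the tool pointing down it reaches from about 350 to 900 mm from the base axis. Payload 7.2 kg.
Tool frame: the origin (TCP) lies midway between the tips of the shut fingers; the grasp point (between the pads) lies 19 mm behind it; z points along the fingers, y is the direction in which the jaws open and shut (so a half turn about z gives the same grasp; the last joint's range is limited). The gripper opens to 85 mm and grips with 20 to 120 N. Pads are 22 mm wide; open, the fingers measure 114 mm over their backs; the gripper's body (76 mm by 85 mm) begins 54 mm behind the grasp point. The pads swing forward as they close: fully open they stand 13 mm farther back than shut.
Start: joints at [-1.187, 0.411, -0.013, 1.596, 0.006, 1.134, -0.082], TCP at [272.875, 562.288, 231.297] pointing down, gripper open.
Joint ranges: [-2.95, 2.95], [-0.29, 1.99], [-1.47, 1.44], [0.14, 2.54], [-1.03, 4.17], [0.13, 1.85], [-2.86, 2.86]. Speed limits (rad/s): [2.39, 2.39, 3.01, 3.01, 3.14, 3.14, 3.14].

## Interface

Orientations are given as a rotation vector (axis times angle).
In Python, from cell import bot, read_camera gives the robot as it stands.
- The arm moves only by the shell command python3 -m pendant 'ROWS'. ROWS is JSON, a list of rows, each a list of 3 entries, a list of its own where there are three numbers: the shift along the world's x, y, z in cm, then the turn about the world's z in degrees, then the opening, from 0 (shut) to 1 (fully open). In form: [[[dx, dy, dz], turn, claw], ...]. A call has 1 to 10 rows; each row shifts and turns the pose as measured when the row begins; what a row does not reach is not made up. A row lasts 1/8 s, in which the tool goes at most 62.5 mm and 10.7 degrees, less where a joint would pass 70% of its speed; a pose out of reach is approached as far as the arm can. A call with a gripper value outside its range is refused whole. The fingers move at their own pace and stop on an object; the grip force is fixed at half the most. Time passes only in rows, so rows that do not move let the fingers close. It gives the time, the measured TCP pose, the force and the opening at its end, in the units of the state.
- bot.read_state(): the state, without advancing time (a new reading comes with each control period).
- read_camera(name): name is "scene" or "top" or "wrist"; returns a dict with "img" (400x640x3 uint8, red, green, blue), "mtx" (3x3 intrinsics, pixels), "D" ([k1, k2, p1, p2, k3] as OpenCV has them; the pictures are not rectified), "rvec" (rotation vector, rad) and "tvec" (3), from world to camera coordinates, as OpenCV has them. Camera axes: x right, y down, z forward; pixel columns grow to the right and rows downward; lengths in mm; the calibration is good to about 2 mm. A picture is of the moment at which its call begins. There is no depth.
- bot.finish_job(): hands the job in, once; it reports no verdict.
The state is a dict: "clock": time; "joints": joint angles; "joint_vel": joint speeds; "effort": joint torques, N m; "ee_pos": TCP position; "eef_rot": TCP orientation; "ft_force": force on the tool from outside, world axes, zero at the start; "ft_torque": the same for the moment, N m; "width": finger opening in mm.
Only numpy, scipy, OpenCV 4.12 (cv2) and the standard library are available. Lean on these libraries where they do the work, as an engineer would, in place of code of your own. Each camera call takes 0.05 s, during which the arm holds its last target.

## Working session

There is one attempt and no reset: what is moved stays moved. The work goes in short steps, Python scripts to look and compute and a shell command to move; the robot and the scene stay as the last step left them, time stands still between calls to the robot, and variables do not carry over. Pictures are saved under pics/ and viewed, and the job is handed in when it is done.

```bash
ls; mkdir -p pics
python3 - <<'E'
from cell import bot, read_camera
import cv2,numpy as np
s=bot.read_state(); print({k:np.round(v,3).tolist() for k,v in s.items()})
for n in ["scene","top","wrist"]:
    c=read_camera(n); cv2.imwrite(f"pics/{n}0.png",c["img"][:,:,::-1]); np.savez(f"{n}0.npz",**c)
    print(n,np.round(c["mtx"],1).tolist(),np.round(c["D"],3),np.round(c["rvec"],4),np.round(c["tvec"],1))
E
```

```text
pics
{'clock': 0.0, 'joints': [-1.187, 0.412, -0.013, 1.597, 0.006, 1.134, -0.082], 'joint_vel': [-0.0, -0.001, 0.001, -0.0, -0.0, -0.001, 0.0], 'effort': [-0.001, -60.063, 0.682, -29.942, 0.014, 0.011, 0.0], 'ee_pos': [272.662, 561.827, 230.435], 'eef_rot': [-0.704, -3.062, 0.003], 'ft_force': [-0.022, 0.315, -1.025], 'ft_torque': [0.008, 0.002, -0.004], 'width': 85.042}
scene [[363.8, 0.0, 322.6], [0.0, 363.8, 201.5], [0.0, 0.0, 1.0]] [-0.058  0.     0.     0.     0.   ] [ 1.787   1.7143 -0.6875] [ -33.3 -303.5 1512.3]
top [[402.0, 0.0, 322.7], [0.0, 402.0, 192.7], [0.0, 0.0, 1.0]] [-0.018  0.     0.     0.     0.   ] [ 2.1615 -2.1306  0.1628] [   2.8  514.4 1179.1]
wrist [[310.6, 0.0, 321.6], [0.0, 310.6, 194.5], [0.0, 0.0, 1.0]] [-0.06  0.    0.    0.    0.  ] [-2.4593 -1.5401 -0.2092] [-625.   -36.1  379.4]
```

View pics/scene0.png

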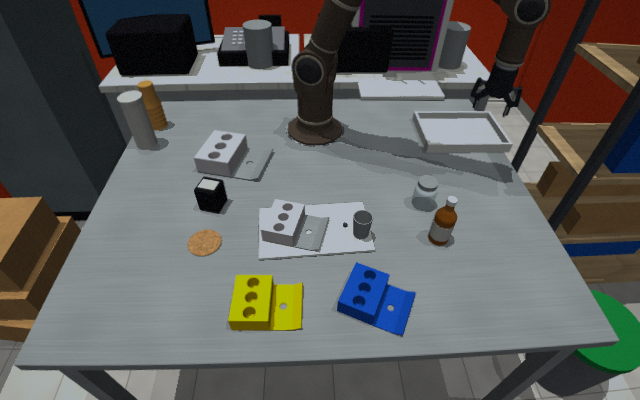

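View pics/top0.png

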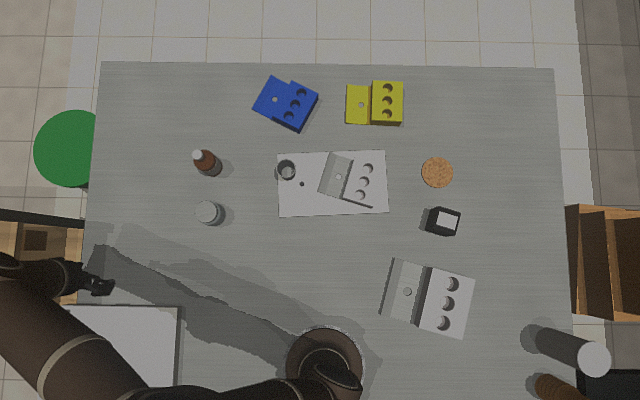

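View pics/wrist0.png

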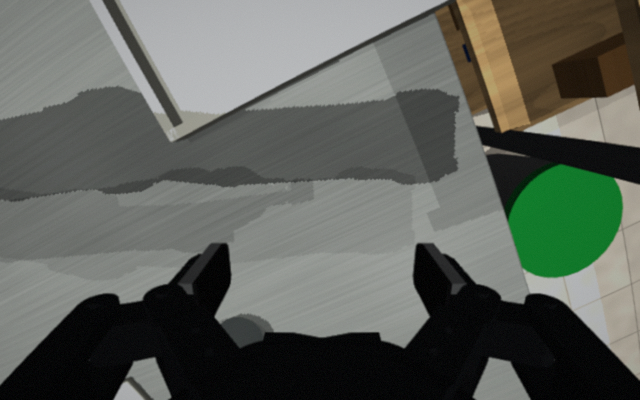

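Candidates for the stand in the top view: grey one on the board (350,178), larger grey one (430,298), blue (287,103) and yellow (377,103). Blue and yellow are excluded, so I choose the smaller grey one, on the board. For the cup: (287,170) on the board, against the tall grey cylinders at the edge (565,350). Next, a close crop.

Run:
```python
import cv2
a=cv2.imread("pics/top0.png"); cv2.imwrite("pics/top0c.png",cv2.resize(a[140:230,265:400],None,fx=5.9,fy=5.9,interpolation=cv2.INTER_CUBIC))
cv2.imwrite("pics/top0d.png",cv2.resize(a[145:245,415:475],None,fx=6,fy=6,interpolation=cv2.INTER_CUBIC))
a=cv2.imread("pics/scene0.png"); cv2.imwrite("pics/scene0c.png",cv2.resize(a[190:265,250:385],None,fx=5.9,fy=5.9,interpolation=cv2.INTER_CUBIC))
```

```text
(no output)
```

View pics/top0c.png

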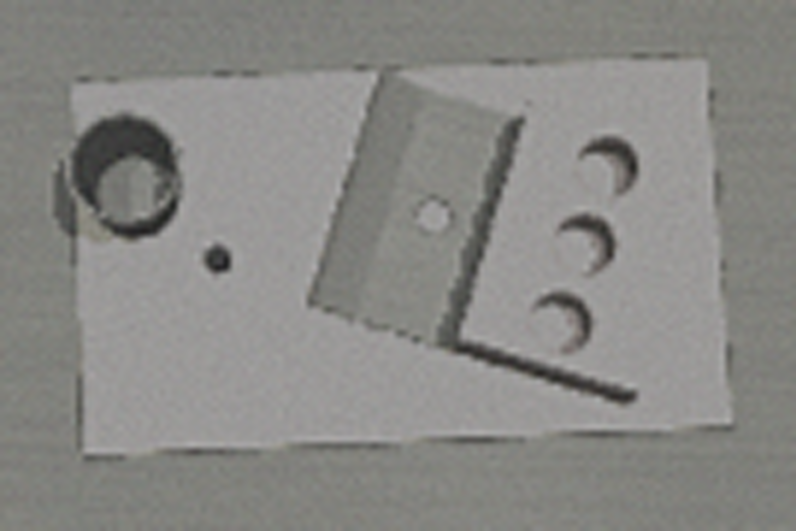

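View pics/scene0c.png

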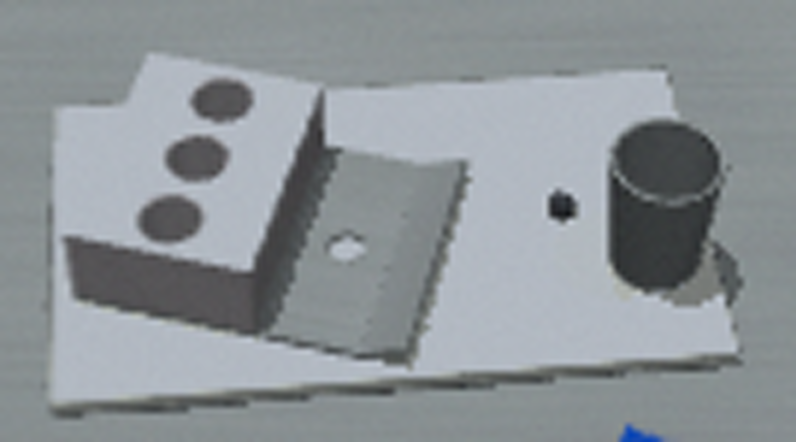

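View pics/top0d.png

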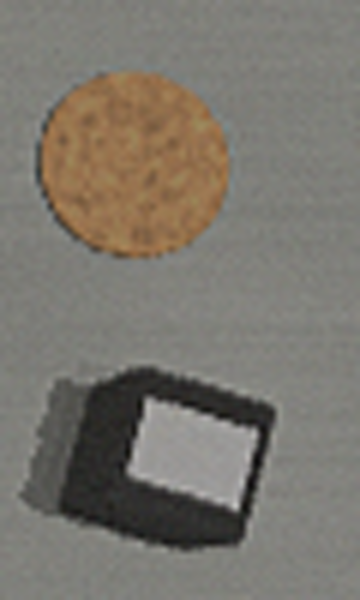

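The crop confirms it: the grey stand with the holed plate is on the board, its nose pointing at the pin (crop 217,258), and the cup is beyond it (127,178). The coaster is at crop (135,163) with the napkin box below it. Next I fit poses from these points.

```bash
cat > h.py <<'E'
import cv2,numpy as np
from scipy.optimize import least_squares
def load(n): return dict(np.load(n))
def proj(c,P): return cv2.projectPoints(np.array(P,float).reshape(-1,1,3),c["rvec"],c["tvec"],c["mtx"],c["D"])[0].reshape(-1,2)
def back(c,uv,z):
    n=cv2.undistortPoints(np.array(uv,float).reshape(-1,1,2),c["mtx"],c["D"]).reshape(-1,2)
    R=cv2.Rodrigues(np.array(c["rvec"],float))[0]; t=np.array(c["tvec"],float).ravel(); o=-R.T@t
    d=np.c_[n,np.ones(len(n))]@R; return o+d*((z-o[2])/d[:,2])[:,None]
def crop(uv,x0,y0,f): return np.array([x0,y0])+(np.array(uv,float)+.5)/f-.5
def fit(obs,p0,base=0.):
    """obs: list (cam, local pts, pixels). pose x,y,yaw deg"""
    def w(p,L):
        a=np.radians(p[2]);L=np.array(L,float);return np.c_[p[0]+np.cos(a)*L[:,0]-np.sin(a)*L[:,1],p[1]+np.sin(a)*L[:,0]+np.cos(a)*L[:,1],L[:,2]+base]
    f=lambda p:np.concatenate([(proj(c,w(p,L))-u).ravel() for c,L,u in obs])
    r=least_squares(f,p0,loss='soft_l1'); return r.x,np.round(r.fun.reshape(-1,2),1).tolist()
E
python3 - <<'E'
from h import *
T=load("top0.npz");S=load("scene0.npz")
t=lambda L:crop(L,265,140,5.9); s=lambda L:crop(L,250,190,5.9); d=lambda L:crop(L,415,145,6)
D=[(170,100,12),(-170,100,12),(-170,-100,12),(170,-100,12)]
tb=t([(85,455),(733,425),(707,60),(73,85)])
sb=s([(668,70),(52,107),(50,408),(738,357)])
print(back(T,tb,12).round(),back(S,sb,12).round(),sep='\n')
p,r=fit([(T,D,tb),(S,D[:1]+D[2:],sb[[0,2,3]])],[650,0,90]);print("dock",p,r)
for nm,c,q in (("T",T,tb),("S",S,sb)): print(fit([(c,D,q)],[650,0,90]))
a=np.radians(p[2]);print("pin from dock",p[:2]+95*np.array([np.cos(a),np.sin(a)]))
print("pin",back(T,t([(217,258)]),20),back(S,s([(562,206)]),18))
# stand
B=[(-55,65,50),(40,65,50),(40,-65,50),(-55,-65,50)]
nx=96+24*np.cos(np.radians(25));nz=4+24*np.sin(np.radians(25))
so=s([(150,53),(323,90),(252,270),(65,237)])
print(back(S,so,62).round(),back(T,t([(435,215)]),14),back(S,s([(347,247)]),14))
print("stand",fit([(S,B+[(nx,65,nz),(nx,-65,nz),(70,0,3)],np.r_[so,s([(466,162),(405,362),(347,247)])]),(T,[(nx,65,nz),(nx,-65,nz),(70,0,3),(40,65,50),(40,-65,50)],t([(310,302),(380,70),(435,215),(440,345),(522,118)]))],[650,-50,75],12))
print("cup rim",back(T,t([(127,178)]),87),back(S,s([(665,162)]),87), "foot",back(S,s([(655,262)]),12))
print("coaster",back(T,d([(135,163)]),5),back(S,[(205,242)],5))
print("napk top",back(T,d([(145,397),(260,430),(240,510),(128,478)]),92))
E
```

```text
[[ 442.  143.   12.]
 [ 462. -194.   12.]
 [ 658. -182.   12.]
 [ 639.  155.   12.]]
[[ 444.  144.   12.]
 [ 462. -197.   12.]
 [ 663. -183.   12.]
 [ 644.  154.   12.]]
dock [551.68618439 -19.65000787  93.3156839 ] [[-0.4, -0.0], [0.4, 0.3], [0.4, -1.1], [-0.1, -0.8], [-0.0, -0.4], [-0.3, -0.5], [0.6, -0.7]]
(array([550.48149016, -19.37492059,  93.40755846]), [[-0.4, 0.4], [0.3, 0.6], [0.3, -0.8], [-0.2, -0.4]])
(array([553.38774116, -20.34843572,  93.20943447]), [[-0.1, 0.0], [0.2, 0.2], [-0.6, -0.1], [0.5, -0.2]])
pin from dock [546.19164027  75.19096421]
pin [[545.41590469  76.43527568  20.        ]] [[547.78685398  74.66335897  18.        ]]
[[ 472. -139.   62.]
 [ 502.  -48.   62.]
 [ 622.  -84.   62.]
 [ 598. -175.   62.]] [[571.13321921 -37.57729778  14.        ]] [[568.48866573 -37.79686029  14.        ]]
stand (array([ 549.99571185, -103.8370679 ,   73.41995463]), [[0.3, -0.1], [0.4, -0.8], [-0.0, 0.5], [-0.1, -0.4], [0.5, -0.3], [0.6, -1.7], [0.4, 0.2], [-0.1, 0.2], [0.7, 0.1], [-0.3, 0.3], [2.8, -1.2], [1.5, -3.5]])
cup rim [[573.50315646 118.5243506   87.        ]] [[581.13186874 117.84328319  87.        ]] foot [[582.20855077 119.81845777  12.        ]]
coaster [[ 591.24850145 -348.52870067    5.        ]] [[ 592.23103688 -346.40608242    5.        ]]
napk top [[ 458.71000676 -324.70600103   92.        ]
 [ 443.57831304 -379.66687082   92.        ]
 [ 405.14690092 -368.73623209   92.        ]
 [ 419.69762865 -315.45967282   92.        ]]
```

Dock yaw is 93.3°, pin (546,75), stand yaw 73.4°, hole (570,-37), cup near (578,118) and coaster (592,-347). I move above the cup, turning the jaws to roughly -10°.

```bash
python3 -m pendant '[[[2.8,-4.1,0],-7.4,1],[[2.8,-4.1,0],-7.4,1],[[2.8,-4.1,0],-7.4,1],[[2.8,-4.1,0],-7.4,1],[[2.8,-4.1,0],-7.4,1],[[2.8,-4.1,0],-7.4,1],[[2.8,-4.1,0],-7.4,1],[[2.8,-4.1,0],-7.4,1],[[2.8,-4.1,0],-7.4,1],[[2.8,-4.1,0],-7.4,1]]'
```

```text
clock: 1.4
ee_pos: [554.9, 141.6, 228.5]
eef_rot: [-2.434, -1.98, 0.001]
ft_force: [0.4, 0.8, -0.5]
width: 85.3
```

Run:
```python
from cell import bot, read_camera
import cv2,numpy as np
for n in ["wrist","scene"]:
    c=read_camera(n); np.savez(f"{n}1.npz",**c); cv2.imwrite(f"pics/{n}1.png",c["img"][:,:,::-1])
print(np.round(bot.read_state()["ee_pos"],1))
```

```text
[556.8 136.4 228.7]
```

View pics/wrist1.png

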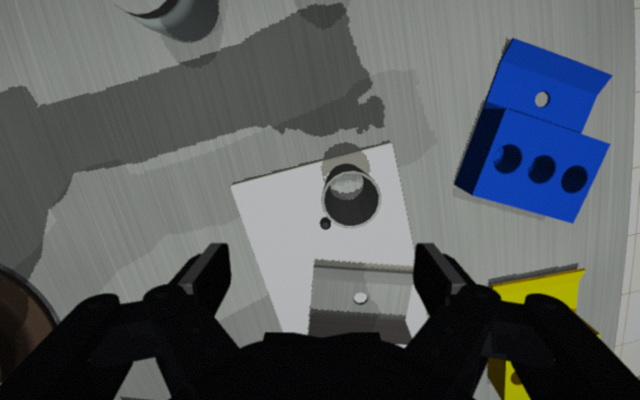

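The wrist view shows the cup rim centred at (351,200), the pin at (325,224) and the hole at (361,298).

Run:
```python
from h import *
W=load("wrist1.npz")
print("cup",back(W,[(351,200)],87),"pin",back(W,[(325,224)],19),"hole",back(W,[(361,298)],14))
th=np.linspace(0,6.28,60)
a=W["img"][:,:,::-1].copy()
for (x,y),col in (((578,118),(0,0,255)),((574,118),(0,255,0))):
    q=proj(W,np.c_[x+29*np.cos(th),y+29*np.sin(th),87+0*th])
    cv2.polylines(a,[np.round(q*16).astype(int)],True,col,1,cv2.LINE_AA,4)
cv2.imwrite("pics/w1c.png",cv2.resize(a[150:250,280:420],None,fx=5,fy=5))
```

```text
cup [[579.71453538 120.03076508  87.        ]] pin [[545.68828281  75.46368239  19.        ]] hole [[571.1194472  -39.11591831  14.        ]]
```

View pics/w1c.png

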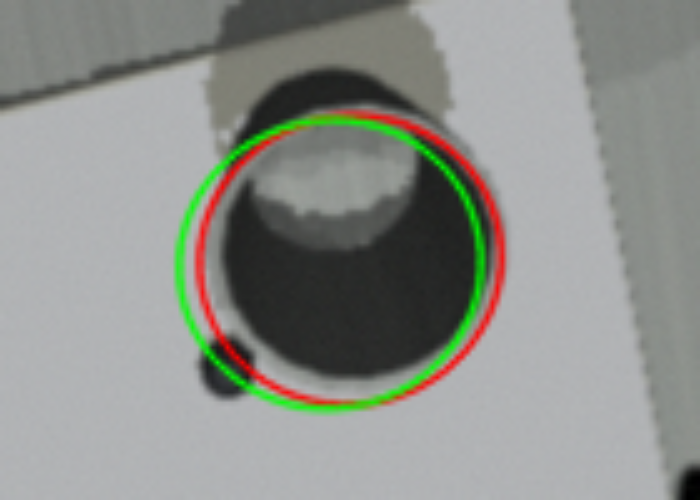

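Cup at about (579,119.5). I align and descend in stages.

```bash
python3 -m pendant '[[[2.2,-1.7,0],0,1],[[0,0,-3],0,1],[[0,0,-3],0,1],[[0,0,-3],0,1],[[0,0,0],0,1]]'
```

```text
clock: 2.12
ee_pos: [578.7, 119.4, 135.7]
eef_rot: [-2.441, -1.975, 0.003]
ft_force: [-0.2, -0.6, -0.2]
width: 85.3
```

```bash
python3 -m pendant '[[[0,0,-3],0,1],[[0,0,-3],0,1],[[0,0,-3],0,1],[[0,0,-1],0,1],[[0,0,0],0,1],[[0,0,0],0,0],[[0,0,0],0,0],[[0,0,0],0,0],[[0,0,0],0,0],[[0,0,0],0,0]]'
```

```text
clock: 3.38
ee_pos: [584.6, 122.7, 43.8]
eef_rot: [2.438, 1.978, 0.018]
ft_force: [0.0, 0.2, -1.4]
width: 55.3
```

Run:
```python
from cell import bot, read_camera
import cv2,numpy as np
c=read_camera("scene"); a=c["img"][:,:,::-1]; cv2.imwrite("pics/scene2c.png",cv2.resize(a[130:270,250:420],None,fx=4.5,fy=4.2))
s=bot.read_state();print(np.round(s["ee_pos"],1),s["width"],np.round(s["ft_force"],1))
```

```text
[584.6 122.7  43.7] 55.07991205858192 [ 0.5 -0.7 -1.8]
```

View pics/scene2c.png

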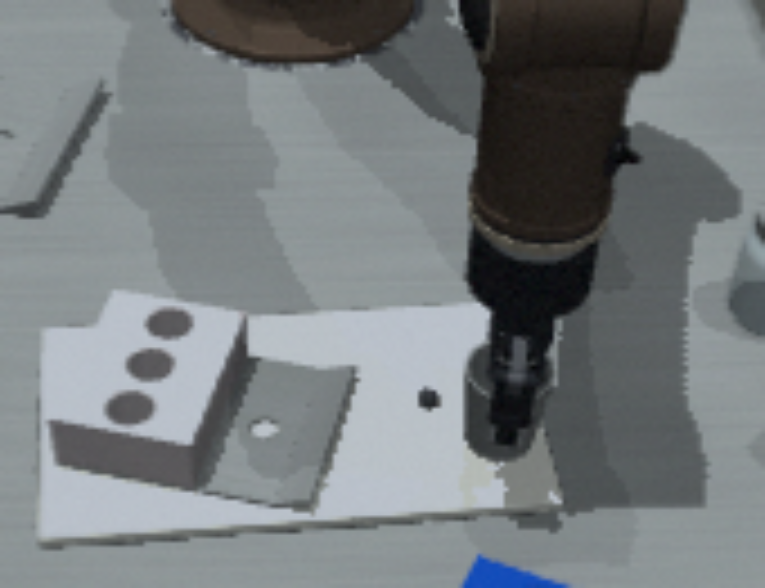

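The fingers hold the cup at mid-height (width 55 mm). I lift it.

```bash
python3 -m pendant '[[[0,0,1],0,0],[[0,0,2],0,0],[[0,0,3],0,0],[[0,0,3],0,0],[[0,0,2],0,0],[[0,0,0],0,0]]'
python3 - <<'E'
from cell import bot, read_camera
import cv2,numpy as np
c=read_camera("scene"); np.savez("scene3.npz",**c); a=c["img"][:,:,::-1]; cv2.imwrite("pics/scene3c.png",cv2.resize(a[130:250,280:420],None,fx=5,fy=5))
c=read_camera("wrist"); np.savez("wrist3.npz",**c); a=c["img"][:,:,::-1]; cv2.imwrite("pics/wrist3.png",a)
s=bot.read_state();print(np.round(s["ee_pos"],1),s["width"],np.round(s["ft_force"],1))
E
```

```text
clock: 4.18
ee_pos: [584.2, 122.0, 159.4]
eef_rot: [2.438, 1.977, 0.018]
ft_force: [-0.4, -0.2, -1.7]
width: 55.2
[583.1 121.9 157.4] 55.48487993023444 [-0.2  0.5 -2. ]
```

View pics/scene3c.png

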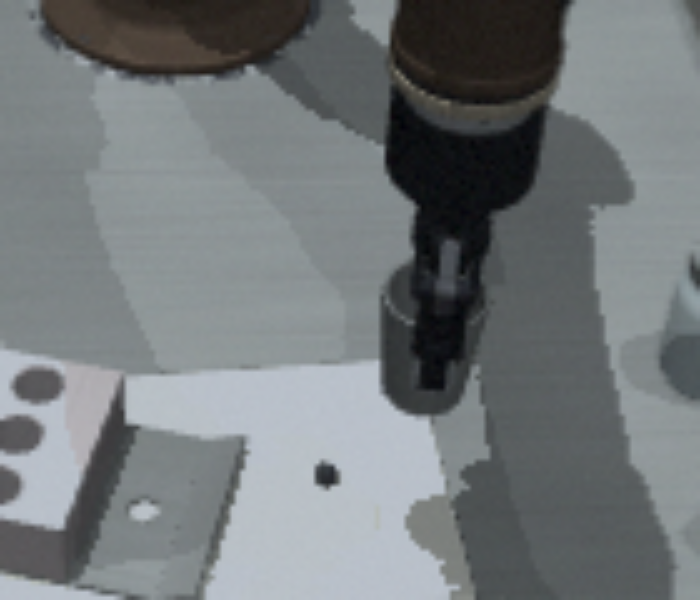

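View pics/wrist3.png

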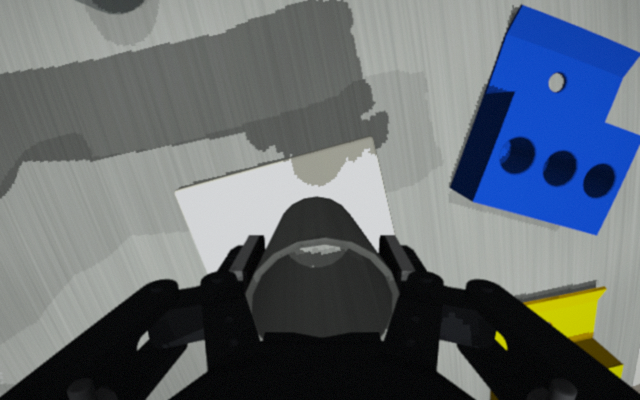

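Run:
```python
from h import *
S=load("scene3.npz")
q=crop([(382,290),(487,290),(427,413)],280,130,5); print(q)
th=np.linspace(0,6.28,200)
a=S["img"][:,:,::-1].copy(); a=cv2.resize(a[130:250,280:420],None,fx=5,fy=5)
for z,col in ((121,(0,0,255)),(127,(0,255,0))):
  for h,r in ((0,25),(75,29)):
    p=proj(S,np.c_[583+r*np.cos(th),121+r*np.sin(th),z+h+0*th]); p=(p+.5-[280,130])*5-.5
    cv2.polylines(a,[np.round(p).astype(int)],True,col,1)
cv2.imwrite("pics/s3o.png",a[150:450,330:550])
```

```text
[[356.  187.6]
 [377.  187.6]
 [365.  212.2]]
```

View pics/s3o.png

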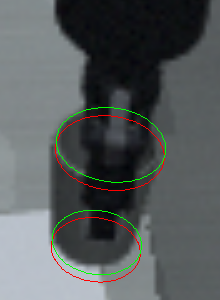

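```bash
python3 -m pendant '[[[0,-2,0],0,0],[[0,-4,0],0,0],[[0,-5,0],0,0],[[0,-5,0],0,0],[[0.5,-6,0],0,0],[[0.5,-6,0],0,0],[[0,-6,0],0,0],[[0,-5,0],0,0],[[0,-4,0],0,0],[[0,-2,0],0,0]]'
```

```text
clock: 5.52
ee_pos: [578.5, -352.9, 146.4]
eef_rot: [-2.439, -1.97, 0.014]
ft_force: [0.4, 0.6, -1.5]
width: 55.5
```

```bash
python3 -m pendant '[[[0,0,0],0,0],[[1.2,0.8,-2],0,0],[[0,0,-3],0,0],[[0,0,-2],0,0],[[0,0,0],0,0]]'
python3 - <<'E'
from cell import bot, read_camera
import cv2,numpy as np
c=read_camera("scene"); np.savez("scene4.npz",**c); a=c["img"][:,:,::-1]; cv2.imwrite("pics/scene4c.png",cv2.resize(a[150:270,150:290],None,fx=5,fy=5))
s=bot.read_state();print(np.round(s["ee_pos"],1),s["width"],np.round(s["ft_force"],1))
E
```

```text
clock: 6.15
ee_pos: [589.5, -340.6, 68.1]
eef_rot: [-2.433, -1.966, 0.016]
ft_force: [-0.4, 1.1, -0.1]
width: 55.4
[ 590.1 -340.9   69.2] 55.065153457399546 [ 0.5  0.2 -1.9]
```

View pics/scene4c.png

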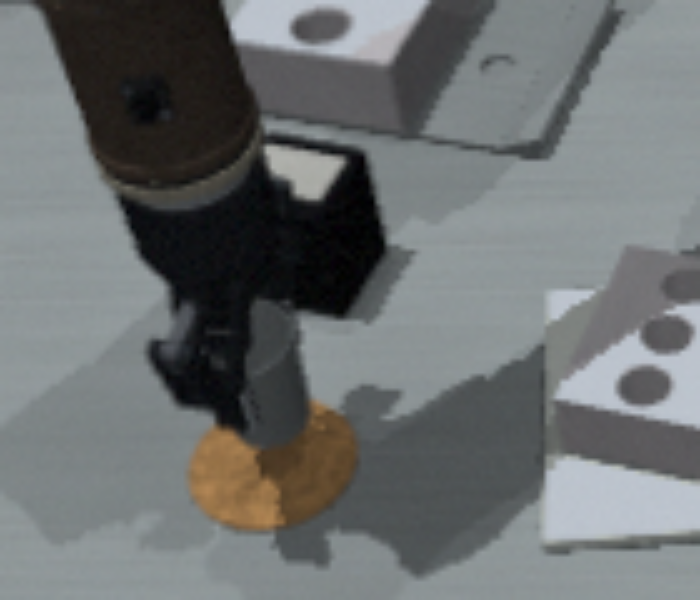

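```bash
python3 -m pendant '[[[0.3,-0.4,-1],0,0],[[0,0,-0.9],0,0],[[0,0,0],0,0]]'; python3 -m pendant '[[[0,0,-0.3],0,0],[[0,0,0],0,0]]';python3 -m pendant '[[[0,0,-0.3],0,0],[[0,0,0],0,0]]'
```

```text
clock: 6.58
ee_pos: [594.7, -345.6, 50.9]
eef_rot: [-2.435, -1.97, 0.013]
ft_force: [-1.0, -0.2, -1.4]
width: 55.0
clock: 6.82
ee_pos: [594.9, -346.0, 48.3]
eef_rot: [-2.436, -1.97, 0.013]
ft_force: [-0.2, 0.0, -0.6]
width: 55.3
clock: 7.08
ee_pos: [594.9, -346.2, 45.6]
eef_rot: [-2.437, -1.97, 0.012]
ft_force: [-0.3, -0.6, -1.6]
width: 55.5
```

```bash
python3 -m pendant '[[[0,0.1,-0.3],0,0],[[0,0,0],0,0]]'; python3 -m pendant '[[[0,0.1,-0.3],0,0],[[0,0,0],0,0]]';python3 - <<'E'
from cell import bot, read_camera
import cv2,numpy as np
c=read_camera("scene"); np.savez("scene5.npz",**c); a=c["img"][:,:,::-1]; cv2.imwrite("pics/scene5c.png",cv2.resize(a[180:270,170:260],None,fx=6,fy=6))
c=read_camera("top"); np.savez("top5.npz",**c); a=c["img"][:,:,::-1]; cv2.imwrite("pics/top5c.png",cv2.resize(a[130:250,380:500],None,fx=5,fy=5))
E
```

```text
clock: 7.32
ee_pos: [595.0, -345.1, 42.5]
eef_rot: [-2.437, -1.97, 0.012]
ft_force: [-0.2, 0.1, -0.6]
width: 55.2
clock: 7.58
ee_pos: [595.0, -343.9, 39.2]
eef_rot: [-2.437, -1.97, 0.012]
ft_force: [-0.3, -0.4, -0.7]
width: 55.4
```

View pics/scene5c.png

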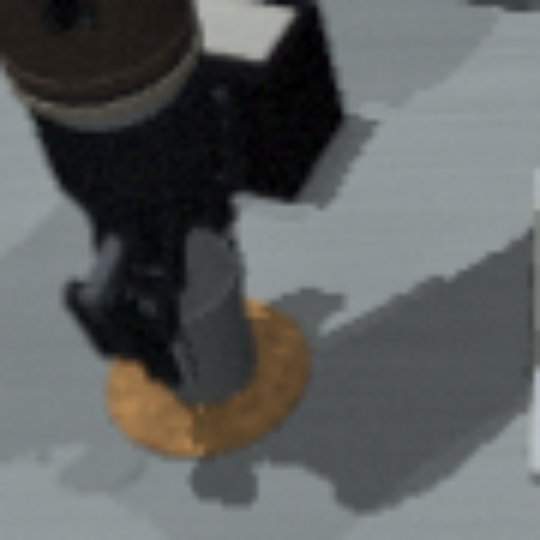

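View pics/top5c.png

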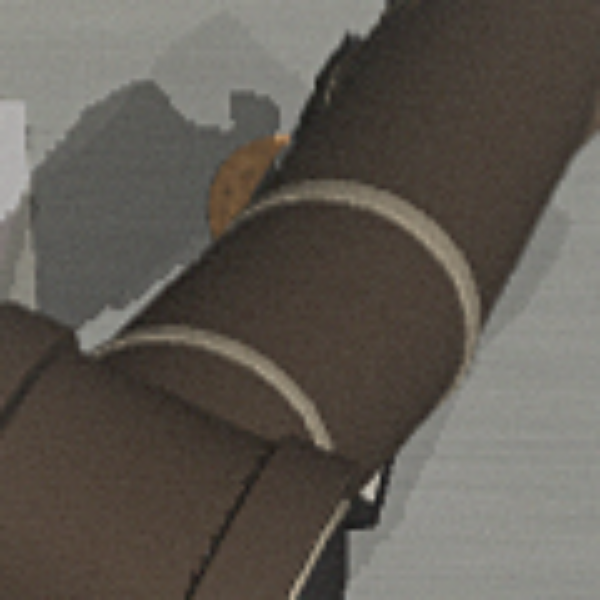

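```bash
python3 -m pendant '[[[0,0,-0.2],0,0],[[0,0,0],0,0]]'; python3 -m pendant '[[[0,0,-0.2],0,0],[[0,0,0],0,0]]';python3 -m pendant '[[[0,0,-0.2],0,0],[[0,0,0],0,0]]'
```

```text
clock: 7.92
ee_pos: [595.2, -344.3, 37.6]
eef_rot: [-2.438, -1.97, 0.012]
ft_force: [-0.1, 0.1, -0.2]
width: 55.5
clock: 8.18
ee_pos: [595.4, -344.7, 36.1]
eef_rot: [-2.439, -1.97, 0.011]
ft_force: [-0.6, -0.4, 0.5]
width: 55.7
clock: 8.43
ee_pos: [595.6, -345.4, 36.3]
eef_rot: [-2.44, -1.971, 0.01]
ft_force: [1.3, -0.1, -1.4]
width: 55.4
```

Run:
```python
from cell import bot, read_camera
import cv2,numpy as np
c=read_camera("scene"); a=c["img"][:,:,::-1]; cv2.imwrite("pics/scene6c.png",cv2.resize(a[180:270,170:260],None,fx=6,fy=6))
s=bot.read_state();print(np.round(s["ee_pos"],1),s["width"],np.round(s["ft_force"],1))
```

```text
[ 595.6 -345.5   36.2] 55.07854038868014 [-0.1 -0.1  0.3]
```

View pics/scene6c.png

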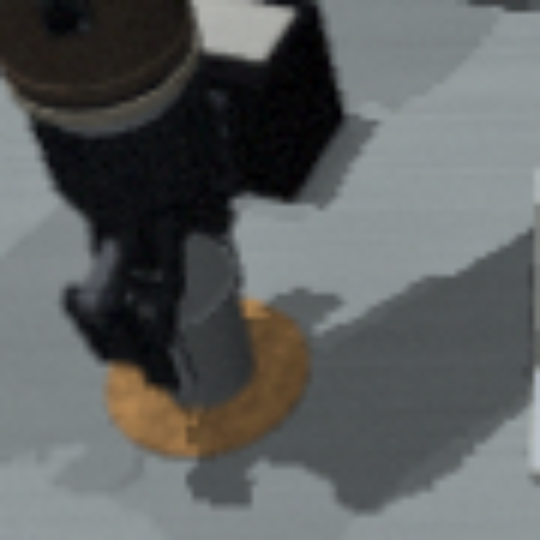

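The height stopped at 36 mm, as expected for contact with the coaster. I release and retreat upward.

```bash
python3 -m pendant '[[[0,0,0],0,0.8],[[0,0,0],0,1],[[0,0,0],0,1],[[0,0,0],0,1],[[0,0,0],0,1]]'; python3 -m pendant '[[[0,0,1],0,1],[[0,0,2],0,1],[[0,0,4],0,1],[[0,0,4],0,1],[[0,0,3],0,1],[[0,0,0],0,1]]'
python3 - <<'E'
from cell import bot, read_camera
import cv2,numpy as np
c=read_camera("scene"); np.savez("scene7.npz",**c);a=c["img"][:,:,::-1]; cv2.imwrite("pics/scene7c.png",cv2.resize(a[180:270,170:260],None,fx=6,fy=6))
c=read_camera("wrist");np.savez("wrist7.npz",**c);a=c["img"][:,:,::-1]; cv2.imwrite("pics/wrist7.png",a)
E
```

```text
clock: 9.1
ee_pos: [595.5, -345.3, 35.3]
eef_rot: [-2.439, -1.971, 0.011]
ft_force: [-0.3, -0.4, 0.6]
width: 84.8
clock: 9.85
ee_pos: [595.6, -346.3, 187.1]
eef_rot: [-2.444, -1.973, 0.008]
ft_force: [0.7, -1.3, -0.1]
width: 85.6
```

View pics/scene7c.png

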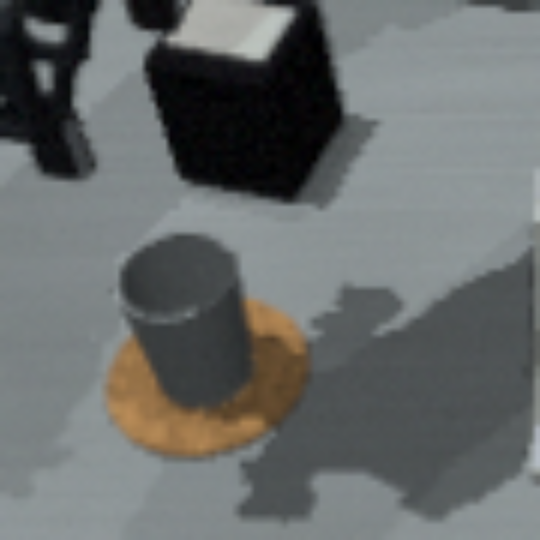

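View pics/wrist7.png

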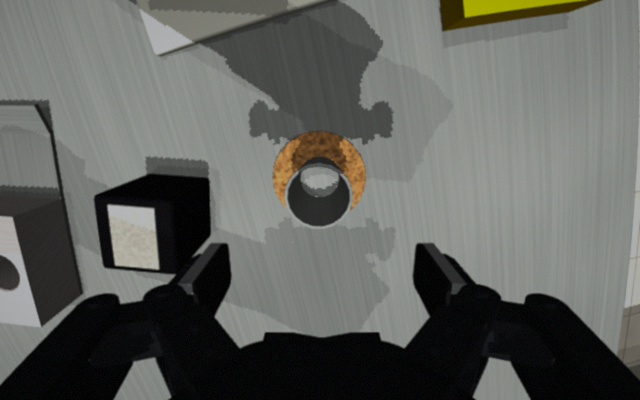

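The cup stands upright on the coaster: wrist rim centre (319,193), coaster centre about (319,175).

Run:
```python
from h import *
W=load("wrist7.npz");S=load("scene7.npz")
print(back(W,[(319,193)],80),back(W,[(319.5,174)],5),back(S,crop([(179,278)],170,180,6),80))
```

```text
[[ 593.40319195 -345.3333752    80.        ]] [[ 592.96491094 -345.11044867    5.        ]] [[ 594.05833499 -345.98063133   80.        ]]
```

```bash
python3 -m pendant '[[[-1.4,3,0],-2.5,1],[[-1.4,3.5,0],-2.5,1],[[-1.4,3.5,0],0,1],[[-1.2,3,0],0,1],[[-1,1,0],0,1],[[0,0,0],0,1]]'
python3 - <<'E'
from cell import bot, read_camera
import cv2,numpy as np
s=bot.read_state();print(np.round(s["ee_pos"],1),np.round(s["eef_rot"],3),2*np.degrees(np.arctan2(s["eef_rot"][1],s["eef_rot"][0]))-90)
c=read_camera("wrist");np.savez("wrist8.npz",**c);a=c["img"][:,:,::-1]; cv2.imwrite("pics/wrist8.png",a)
E
```

```text
clock: 10.7
ee_pos: [524.1, -200.8, 178.0]
eef_rot: [-2.521, -1.852, 0.022]
ft_force: [0.6, 0.1, -0.4]
width: 85.8
[ 524.1 -200.8  178. ] [-2.521 -1.852  0.022] -377.3772244223437
```

View pics/wrist8.png

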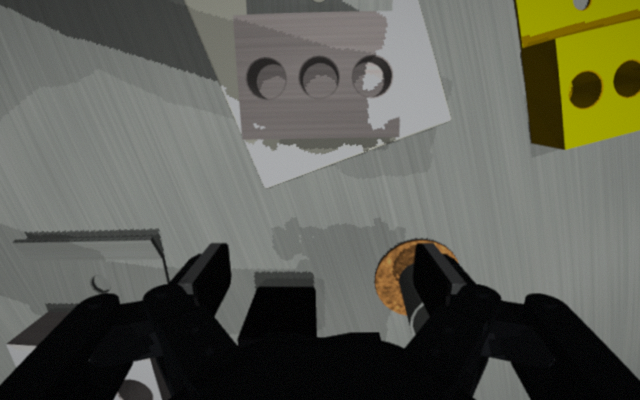

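```bash
python3 - <<'E'
from h import *
W=load("wrist8.npz")
q=back(W,[(240,137.5),(400,138),(235,12),(388,10)],62);print(q.round(1))
for a,b in((0,1),(2,3)): d=q[b]-q[a];print(np.linalg.norm(d),np.degrees(np.arctan2(d[1],d[0]))+90)
E
python3 -m pendant '[[[-0.3,0,-3],0.5,1],[[0,0,-4],0,1],[[0,0,-4],0,1],[[0,0,-3.5],0,1],[[0,0,0],0,1],[[0,0,0],0,1]]'
```

```text
[[ 471.5 -137.2   62. ]
 [ 598.1 -177.1   62. ]
 [ 501.8  -46.5   62. ]
 [ 613.1  -80.8   62. ]]
132.76036230725921 72.51522685642914
116.41993848305988 72.86974160176092
clock: 11.5
ee_pos: [524.6, -211.4, 30.4]
eef_rot: [-2.528, -1.858, 0.021]
ft_force: [0.8, -0.4, 0.4]
width: 85.2
```

```bash
python3 -m pendant '[[[0,1,-0.8],0,1],[[0.2,1,0],0,1],[[0.2,1,0],0,1],[[0,0,0],0,1]]'
python3 - <<'E'
from cell import bot, read_camera
import cv2,numpy as np
s=bot.read_state();print(np.round(s["ee_pos"],1),2*np.degrees(np.arctan2(s["eef_rot"][1],s["eef_rot"][0]))+270)
c=read_camera("wrist");cv2.imwrite("pics/wrist9.png",c["img"][:,:,::-1])
c=read_camera("scene");cv2.imwrite("pics/scene9.png",cv2.resize(c["img"][150:280,220:400,::-1],None,fx=4.4,fy=4.4))
E
```

```text
clock: 12.0
ee_pos: [531.4, -179.1, 25.3]
eef_rot: [-2.53, -1.861, 0.014]
ft_force: [-0.1, 0.5, -0.4]
width: 85.2
[ 531.4 -179.1   25.3] -17.307959126154685
```

View pics/scene9.png

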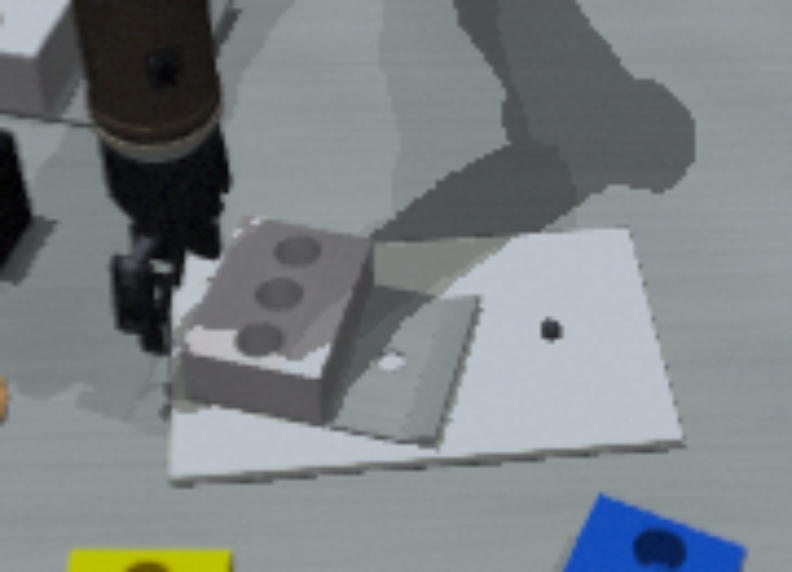

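View pics/wrist9.png

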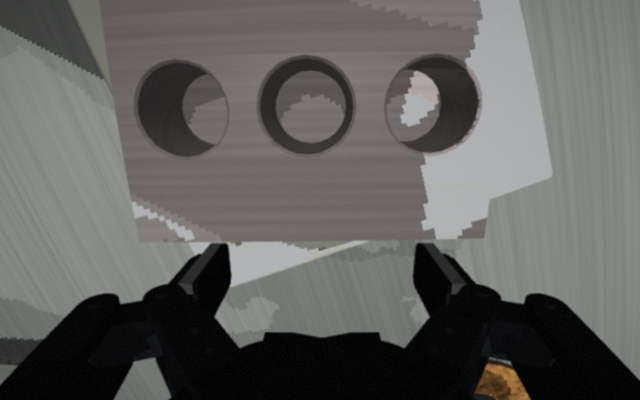

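The jaws are parallel to the block's rear edge (row 240). I work out an arc that turns the stand 20° while bringing it onto the pin's line.

```bash
python3 - <<'E'
import numpy as np
pin=np.array([546.,75.2]);u=lambda d:np.array([np.cos(np.radians(d)),np.sin(np.radians(d))])
r0=np.array([534.6,-157.]);y0,y1=72.9,93.3
r1=pin-(125+58)*u(y1)
th=np.radians(y1-y0);ch=r1-r0;R=np.linalg.norm(ch)/2/np.sin(th/2);n=np.array([-ch[1],ch[0]])/np.linalg.norm(ch)
C=(r0+r1)/2+n*R*np.cos(th/2);print(R,C)
for k in range(7):
    a=(y1-y0)*k/6;c,s=np.cos(np.radians(a)),np.sin(np.radians(a))
    t=r0-11*u(y0)-C;print("TCP",(C+[c*t[0]-s*t[1],s*t[0]+c*t[1]]).round(1),"jaw",round(y0+a-90,1))
print("final TCP",(pin-136*u(y1)).round(1))
E
python3 -m pendant '[[[-0.2,0.5,-0.3],0.3,1],[[0,0.4,0],0,1],[[0,0.3,0],0,1],[[0,0,0],0,1]]'
```

```text
152.8793111720947 [408.00281134 -71.29565   ]
TCP [ 531.4 -167.5] jaw -17.1
TCP [ 536.9 -160. ] jaw -13.7
TCP [ 541.9 -152.2] jaw -10.3
TCP [ 546.5 -144.1] jaw -6.9
TCP [ 550.5 -135.8] jaw -3.5
TCP [ 554.1 -127.2] jaw -0.1
TCP [ 557.2 -118.5] jaw 3.3
final TCP [553.8 -60.6]
clock: 12.6
ee_pos: [528.6, -168.4, 22.1]
eef_rot: [-2.527, -1.866, 0.016]
ft_force: [-0.5, 0.0, -0.0]
width: 85.6
```

```bash
python3 -m pendant '[[[0.3,0.4,0],1,1],[[0.3,0.4,0],1.5,1],[[0.3,0.4,0],1.5,1],[[0,0,0],0,1]]'
python3 - <<'E'
from cell import bot, read_camera
import cv2,numpy as np
s=bot.read_state();print(np.round(s["ee_pos"],1),2*np.degrees(np.arctan2(s["eef_rot"][1],s["eef_rot"][0]))+270)
c=read_camera("wrist");cv2.imwrite("pics/wrist10.png",c["img"][:,:,::-1])
E
```

```text
clock: 13.1
ee_pos: [538.3, -156.2, 22.1]
eef_rot: [2.456, 1.958, -0.016]
ft_force: [0.2, -0.0, -0.6]
width: 85.5
[ 538.3 -156.2   22.1] 347.1394167033411
```

View pics/wrist10.png

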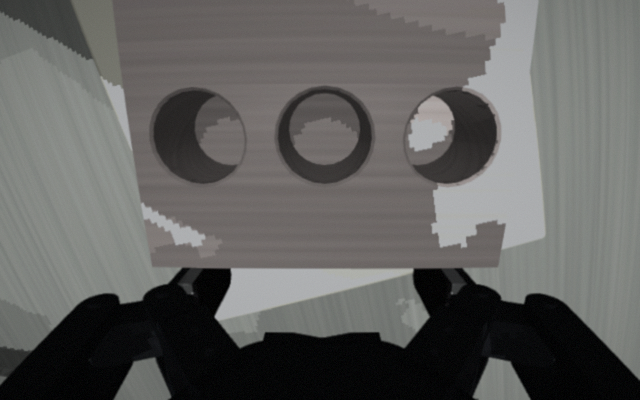

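```bash
python3 -m pendant '[[[0.22,0.33,0],1.6,1],[[0.22,0.33,0],1.6,1],[[0.2,0.33,0],1.6,1],[[0.2,0.33,0],1.6,1],[[0.2,0.33,0],1.5,1],[[0,0,0],0,1]]'
python3 - <<'E'
from cell import bot, read_camera
import cv2,numpy as np
s=bot.read_state();print(np.round(s["ee_pos"],1),2*np.degrees(np.arctan2(s["eef_rot"][1],s["eef_rot"][0]))-90,np.round(s["ft_force"],1))
c=read_camera("wrist");cv2.imwrite("pics/wrist11.png",c["img"][:,:,::-1])
c=read_camera("scene");np.savez("scene11.npz",**c);cv2.imwrite("pics/scene11.png",cv2.resize(c["img"][190:265,250:385,::-1],None,fx=5.9,fy=5.9,interpolation=cv2.INTER_CUBIC))
E
```

```text
clock: 13.9
ee_pos: [549.3, -139.0, 22.1]
eef_rot: [2.305, 2.132, -0.016]
ft_force: [0.2, -0.6, 0.3]
width: 85.3
[ 549.3 -139.    22.1] -4.455675885294696 [ 0.2 -0.6  0.3]
```

View pics/wrist11.png

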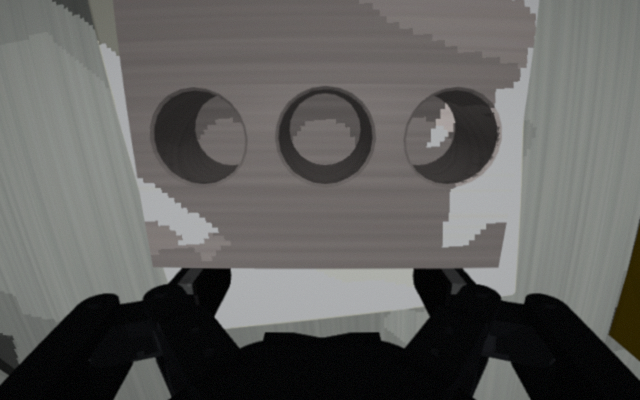

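View pics/scene11.png

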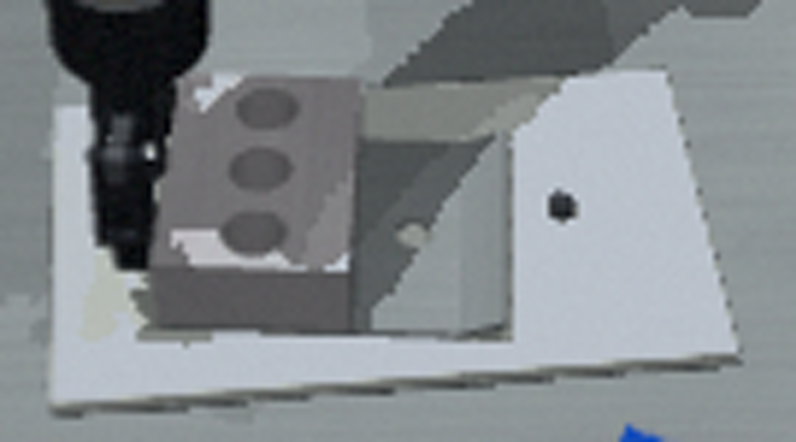

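Run:
```python
from h import *
S=load("scene11.npz");s=lambda L:crop(L,250,190,5.9)
B=[(40,65,50),(40,-65,50),(-55,-65,50)]
nx=96+24*np.cos(np.radians(25));nz=4+24*np.sin(np.radians(25))
print(back(S,s([(412,236)]),14),back(S,s([(562,206)]),18))
print(fit([(S,B+[(nx,-65,nz),(70,0,3)],s([(362,78),(352,268),(152,268),(511,340),(412,236)]))],[550,-70,85],12))
```

```text
[[562.20761523  -4.14086388  14.        ]] [[547.78685398  74.66335897  18.        ]]
(array([557.91873823, -72.20542703,  85.74728996]), [[0.1, 0.4], [-0.3, 1.0], [-0.0, -0.1], [-0.3, -2.5], [0.6, -0.0]])
```

```bash
python3 -m pendant '[[[0.2,0.4,0],1.6,1],[[0.2,0.4,0],1.6,1],[[0.16,0.4,0],1.6,1],[[0.13,0.4,0],1.6,1],[[0.1,0.4,0],1.4,1],[[0,0,0],0,1]]'
python3 - <<'E'
from cell import bot, read_camera
import cv2,numpy as np
s=bot.read_state();print(np.round(s["ee_pos"],1),2*np.degrees(np.arctan2(s["eef_rot"][1],s["eef_rot"][0]))-90,np.round(s["ft_force"],1))
c=read_camera("wrist");np.savez("wrist12.npz",**c);cv2.imwrite("pics/wrist12.png",c["img"][:,:,::-1])
c=read_camera("top");np.savez("top12.npz",**c);cv2.imwrite("pics/top12.png",cv2.resize(c["img"][140:230,265:400,::-1],None,fx=5.9,fy=5.9,interpolation=cv2.INTER_CUBIC))
c=read_camera("scene");np.savez("scene12.npz",**c);cv2.imwrite("pics/scene12.png",cv2.resize(c["img"][190:265,250:385,::-1],None,fx=5.9,fy=5.9,interpolation=cv2.INTER_CUBIC))
E
```

```text
clock: 14.75
ee_pos: [557.6, -118.0, 22.2]
eef_rot: [2.144, 2.292, -0.016]
ft_force: [-1.1, 0.1, 0.9]
width: 85.4
[ 557.6 -118.    22.2] 3.831288917583791 [-1.1  0.1  0.9]
```

View pics/scene12.png

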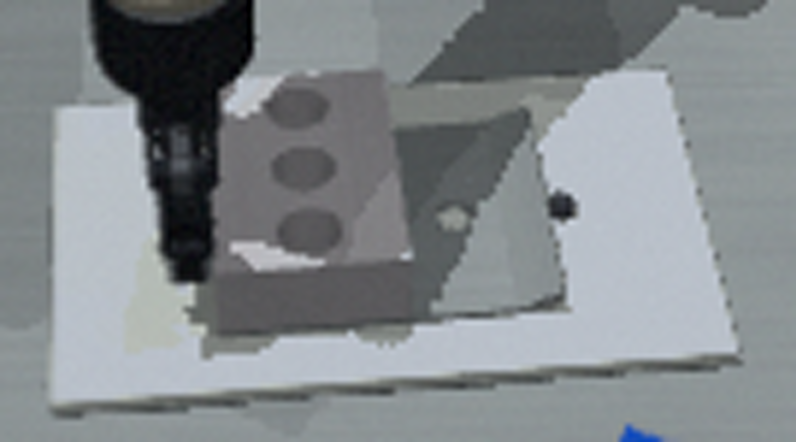

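View pics/top12.png

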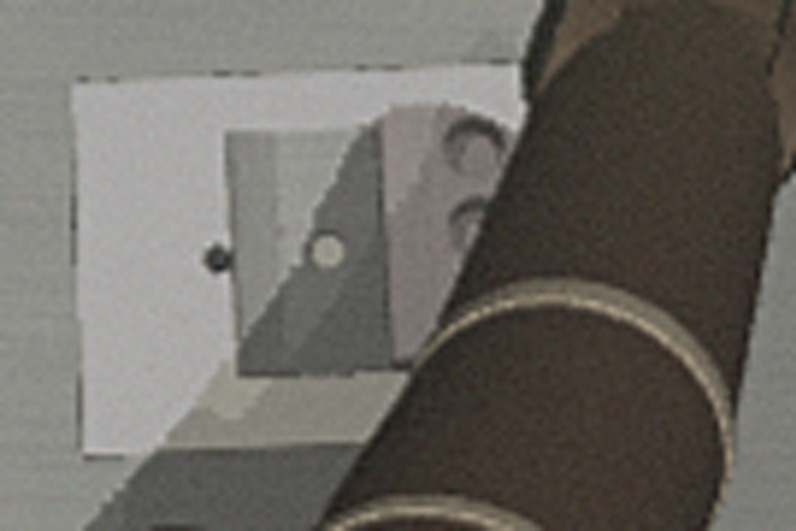

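View pics/wrist12.png

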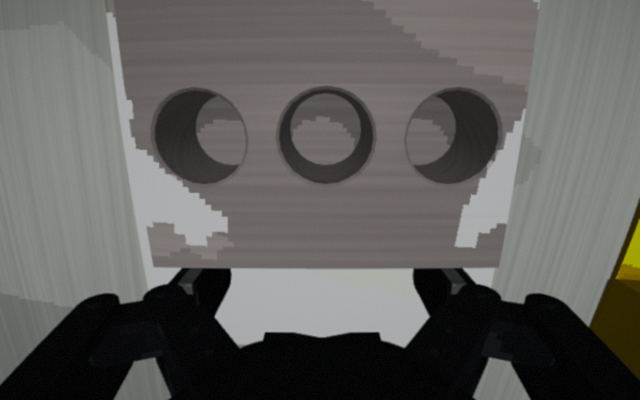

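Run:
```python
from h import *
a=np.radians(93.3);ux=np.array([np.cos(a),np.sin(a)]);uy=np.array([-ux[1],ux[0]])
for c,h,p,y0 in (("top12.npz",(328,250),(217,258),(265,140)),("scene12.npz",(453,216),(562,206),(250,190))):
    C=load(c);H=back(C,crop([h],*y0,5.9),14)[0,:2];P=back(C,crop([p],*y0,5.9),18.5)[0,:2];d=P-H;print(H,P,"to go along",d@ux,"lateral(+y dock)",d@uy)
T=load("top12.npz");q=back(T,crop([(228,132),(240,374)],265,140,5.9),26);print(q,np.degrees(np.arctan2(*(q[0]-q[1])[1::-1]))+90)
```

```text
[551.57780425  18.51377351] [545.67445189  76.5130431 ] to go along 58.24291689893893 lateral(+y dock) 2.5548919996941044
[549.29721319  17.77734467] [548.2222079   74.59203631] to go along 56.782364093284166 lateral(+y dock) -2.1972597021298657
[[611.48738529  71.82983189  26.        ]
 [483.79796652  62.92217248  26.        ]] 93.99050911786236
```

The hole is 57 mm from the pin and the lateral error is about 0 (the two cameras straddle it at ±2.4 mm); the yaw matches the board. I push straight along the board.

```bash
python3 -m pendant '[[[-0.03,0.5,0],-0.3,1],[[-0.03,0.5,0],0,1],[[-0.03,0.5,0],0,1],[[-0.03,0.5,0],0,1]]'; python3 -m pendant '[[[-0.03,0.5,0],0,1],[[-0.03,0.5,0],0,1]]'; python3 -m pendant '[[[-0.03,0.5,0],0,1],[[-0.03,0.5,0],0,1]]'
python3 - <<'E'
from cell import bot, read_camera
import cv2,numpy as np
s=bot.read_state();print(np.round(s["ee_pos"],1),2*np.degrees(np.arctan2(s["eef_rot"][1],s["eef_rot"][0]))-90,np.round(s["ft_force"],1))
c=read_camera("top");np.savez("top13.npz",**c);cv2.imwrite("pics/top13.png",cv2.resize(c["img"][140:230,265:400,::-1],None,fx=5.9,fy=5.9,interpolation=cv2.INTER_CUBIC))
c=read_camera("scene");np.savez("scene13.npz",**c);cv2.imwrite("pics/scene13.png",cv2.resize(c["img"][190:265,250:385,::-1],None,fx=5.9,fy=5.9,interpolation=cv2.INTER_CUBIC))
E
```

```text
clock: 15.4
ee_pos: [555.9, -99.1, 22.2]
eef_rot: [2.153, 2.281, -0.018]
ft_force: [0.3, -2.4, -0.7]
width: 85.5
clock: 15.65
ee_pos: [555.2, -88.4, 22.1]
eef_rot: [2.154, 2.281, -0.018]
ft_force: [-0.2, -1.6, -0.4]
width: 85.1
clock: 15.9
ee_pos: [554.6, -77.0, 22.1]
eef_rot: [2.153, 2.283, -0.018]
ft_force: [0.9, -1.5, -1.9]
width: 85.6
[554.6 -77.   22.1] 3.33919069138517 [ 0.9 -1.5 -1.9]
```

View pics/scene13.png

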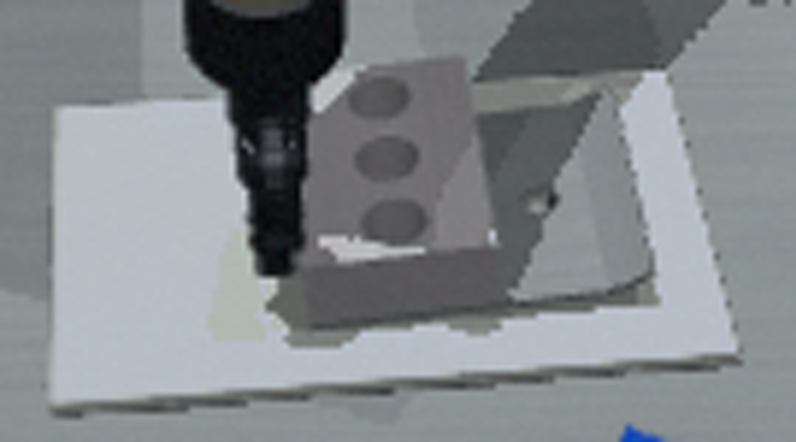

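View pics/top13.png

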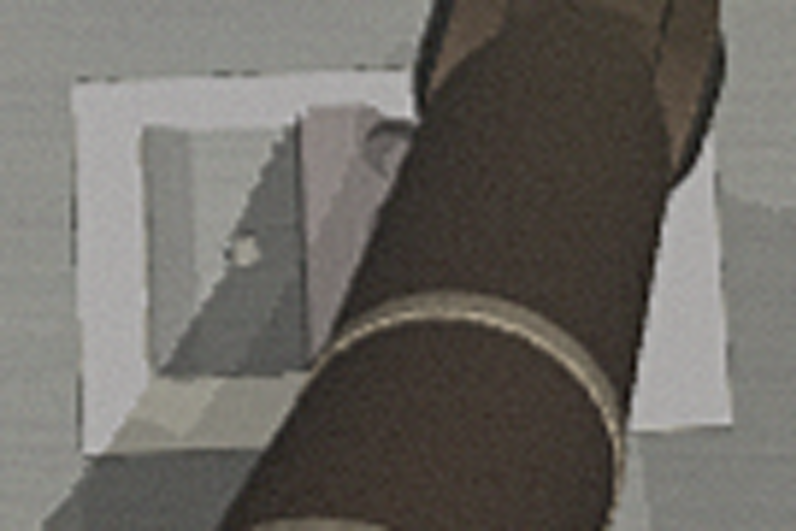

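The nose is riding on the pin, and the pin's dark tip shows at the hole's leading edge (scene crop 549,200), in line. About 16 mm to go; I continue in small steps.

```bash
python3 -m pendant '[[[-0.02,0.4,0],0,1],[[-0.02,0.4,0],0,1],[[0,0,0],0,1]]'; python3 -m pendant '[[[-0.02,0.3,0],0,1],[[0,0,0],0,1]]'; python3 -m pendant '[[[-0.02,0.2,0],0,1],[[0,0,0],0,1]]'
python3 - <<'E'
from cell import bot, read_camera
import cv2,numpy as np
s=bot.read_state();print(np.round(s["ee_pos"],1),np.round(s["ft_force"],1))
c=read_camera("top");np.savez("top14.npz",**c);cv2.imwrite("pics/top14.png",cv2.resize(c["img"][140:230,265:400,::-1],None,fx=5.9,fy=5.9,interpolation=cv2.INTER_CUBIC))
c=read_camera("scene");np.savez("scene14.npz",**c);cv2.imwrite("pics/scene14.png",cv2.resize(c["img"][190:265,250:385,::-1],None,fx=5.9,fy=5.9,interpolation=cv2.INTER_CUBIC))
E
```

```text
clock: 16.38
ee_pos: [554.1, -67.4, 22.1]
eef_rot: [2.152, 2.284, -0.017]
ft_force: [-0.0, -0.7, -0.4]
width: 85.5
clock: 16.62
ee_pos: [553.9, -64.0, 22.1]
eef_rot: [2.152, 2.285, -0.017]
ft_force: [0.0, -0.0, -0.5]
width: 85.6
clock: 16.88
ee_pos: [553.7, -62.2, 22.1]
eef_rot: [2.152, 2.284, -0.017]
ft_force: [-0.4, -0.3, 0.7]
width: 85.4
[553.7 -62.2  22.1] [-0.4 -0.3  0.7]
```

View pics/scene14.png

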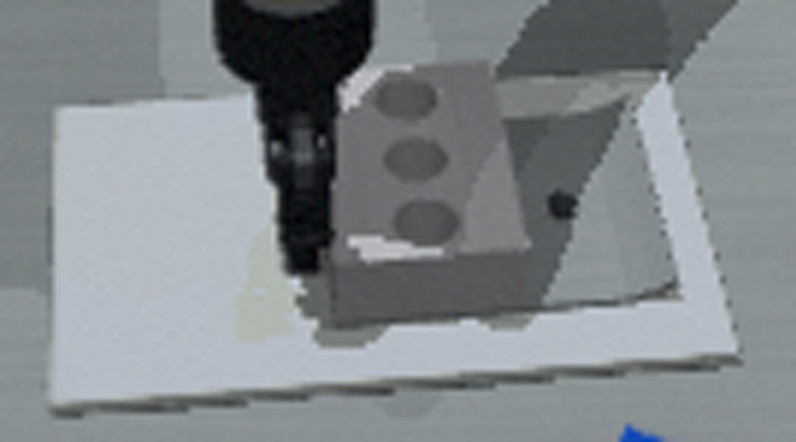

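View pics/top14.png

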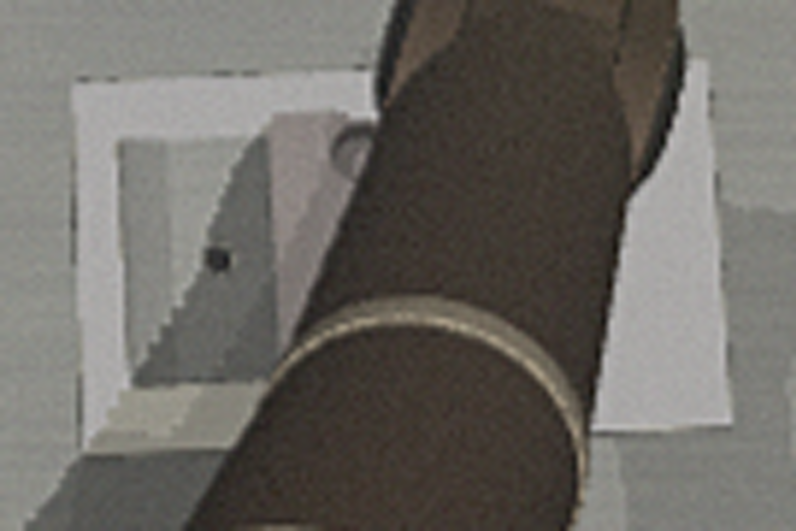

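The pin shows up through the hole (scene 562,206; top 217,260), so it looks seated. I retreat straight back, then up, and check.

```bash
python3 -m pendant '[[[0.05,-1,0],0,1],[[0.1,-2,0],0,1],[[0.1,-2,0],0,1],[[0,0,3],0,1],[[0,0,5],0,1],[[0,-1,5],0,1],[[-4,-2,4],0,1],[[-4,-2,2],0,1],[[0,0,0],0,1]]'
python3 - <<'E'
from cell import bot, read_camera
import cv2,numpy as np
s=bot.read_state();print(np.round(s["ee_pos"],1),np.round(s["ft_force"],1))
for n in("top","scene","wrist"):
    c=read_camera(n);np.savez(n+"15.npz",**c);cv2.imwrite(f"pics/{n}15.png",c["img"][:,:,::-1])
    if n!="wrist":
        y=140 if n=="top" else 190;x=265 if n=="top" else 250
        cv2.imwrite(f"pics/{n}15c.png",cv2.resize(c["img"][y:y+(90 if n=="top" else 75),x:x+135,::-1],None,fx=5.9,fy=5.9,interpolation=cv2.INTER_CUBIC))
E
```

```text
clock: 18.1
ee_pos: [471.6, -179.8, 218.1]
eef_rot: [2.163, 2.269, -0.022]
ft_force: [0.6, 0.5, 0.5]
width: 85.8
[ 471.6 -179.8  218.1] [0.6 0.5 0.5]
```

View pics/scene15c.png

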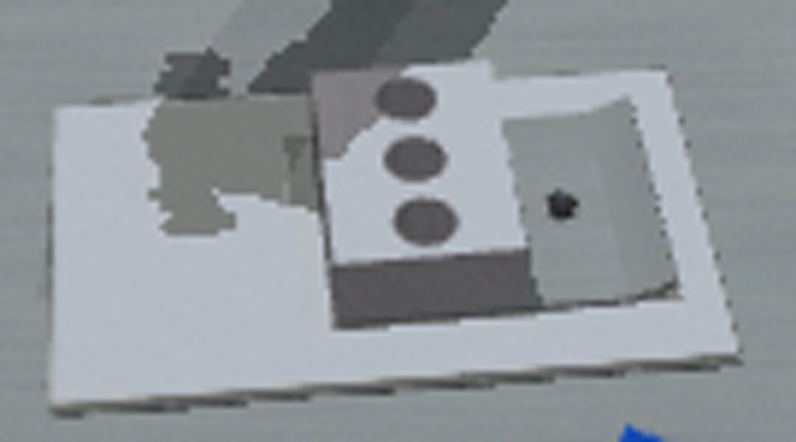

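View pics/top15c.png

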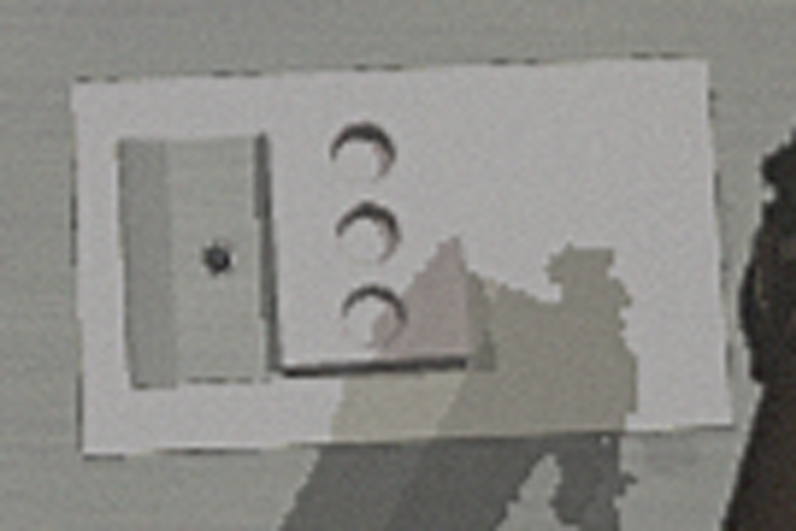

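View pics/wrist15.png

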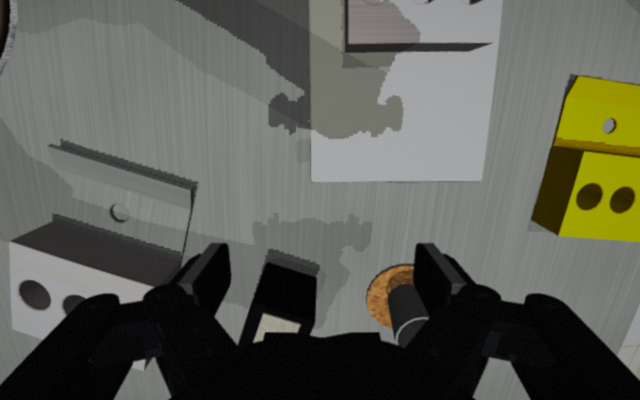

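View pics/scene15.png

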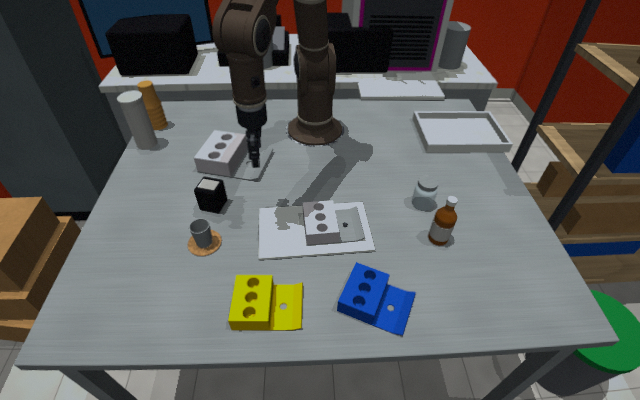

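Run:
```python
from h import *
S=load("scene15.npz");T=load("top15.npz");s=lambda L:crop(L,250,190,5.9);t=lambda L:crop(L,265,140,5.9)
B=[(-55,65,50),(40,65,50),(40,-65,50),(-55,-65,50),(-55,-65,0)]
nx=96+24*np.cos(np.radians(25));nz=4+24*np.sin(np.radians(25));N=[(nx,65,nz),(nx,-65,nz)]
so=s([(312,72),(492,62),(528,250),(333,263),(335,328),(632,98),(680,292)])
to=t([(272,363),(264,135),(132,387),(118,138)]) 
TL=[(40,65,50),(40,-65,50),(nx,65,nz),(nx,-65,nz)]
hole=lambda p:p[:2]+70*np.array([np.cos(np.radians(p[2])),np.sin(np.radians(p[2]))])
for b in (12,18):
    p,r=fit([(S,B+N,so)],[550,0,93],b);print(b,p.round(1),"hole",hole(p).round(1),r)
p,r=fit([(T,TL[2:],to[2:])],[550,0,93],12);print("top",p.round(1),hole(p).round(1),r)
# 6-dof PnP on scene points for tilt
L=np.array(B+N,float);ok,rv,tv=cv2.solvePnP(L,so,S["mtx"],S["D"])
R=cv2.Rodrigues(S["rvec"])[0].T@cv2.Rodrigues(rv)[0];o=cv2.Rodrigues(S["rvec"])[0].T@(tv.ravel()-np.ravel(S["tvec"]))
print("origin",o.round(1),"z axis",R[:,2].round(3),"hole",(o+R@[70,0,0]).round(1))
print("pin",back(S,s([(562,206)]),20),back(T,t([(217,259)]),20))
```

```text
12 [551.5   5.5  93.4] hole [547.4  75.4] [[0.2, 0.2], [0.3, -0.1], [0.0, 0.1], [-0.1, 0.3], [-0.2, 0.2], [0.2, 0.2], [-0.3, -1.1]]
18 [556.8   5.   93.4] hole [552.6  74.9] [[0.0, 0.0], [0.3, -0.3], [0.1, 0.1], [-0.3, 0.3], [-0.4, 0.3], [0.4, 0.1], [-0.0, -1.0]]
top [551.5   6.6  94.7] [545.7  76.3] [[-0.0, -0.3], [0.0, 0.3]]
origin [555.1   4.6  16.2] z axis [0.002 0.019 1.   ] hole [550.5  74.4  14.9]
pin [[549.52826966  74.37806832  20.        ]] [[544.88572253  76.42365749  20.        ]]
```

Everything fits a seated stand. I take one close wrist view of pin and hole before handing in.

```bash
python3 -m pendant '[[[3,4,0],0,1],[[3,5,0],0,1],[[2,5,0],0,1],[[0,3,-1],0,1],[[0,0,-2],0,1],[[0,0,0],0,1]]'
python3 - <<'E'
from cell import bot, read_camera
import cv2,numpy as np
c=read_camera("wrist");np.savez("wrist16.npz",**c);cv2.imwrite("pics/wrist16.png",c["img"][:,:,::-1])
E
```

```text
clock: 19.0
ee_pos: [558.0, 3.9, 177.8]
eef_rot: [-2.153, -2.286, 0.036]
ft_force: [-0.3, -1.3, -0.3]
width: 85.5
```

View pics/wrist16.png

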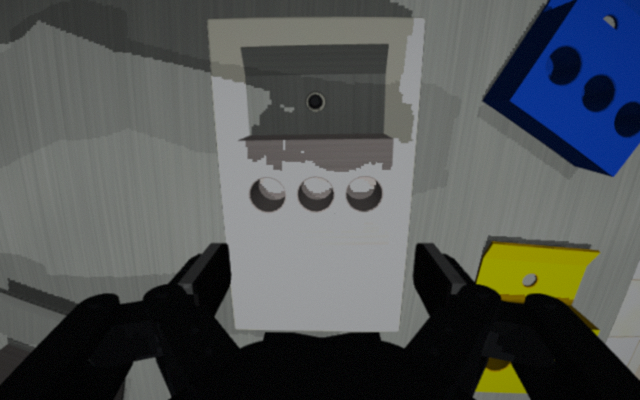

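The pin (315,102) sits centred in the hole with a light ring all round, and the stand is square on the board. Handing in.

```bash
python3 -c "
from cell import bot
print(bot.read_state()['clock'],bot.finish_job())"
```

```text
the job is handed in; nothing more can be done
19.05 None
```

I stood the cup on the coaster, then slid the cone stand along the board over the pin. The job was handed in at 19 s; no verdict was reported.

- **Cup:** it stands upright, with its axis within about 2 mm of the coaster's centre in both the wrist and scene views.
- **Stand:** I pushed it with the open fingers against the block's rear face, turning it about 20° onto the pin's line and then straight on. The last wrist view shows the pin centred in the hole. A fit of the stand lying flat puts the hole within about 2 mm of the pin, square with the board within 0.1° from the scene view.
- **Bystanders:** the bottle, jar and napkin box look unmoved in the last scene picture; I did not measure them. The gripper was well clear of everything at hand-in.

Some checks disagreed:
- The scene and top cameras differ by 2–5 mm on the pin's position.
- The top view alone gave a yaw 1.4° off square.
- A free 6-degree fit of coarse corner points put the stand about 3 mm high and tilted 0.02 rad. I put this down to pixel noise, because the flat fit matched the same points to about 0.3 px, apart from one at 1.1 px.

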